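Close the filler of the hot-water boiler

ROBOT

A 6-joint arm with a two-finger parallel gripper is mounted at the origin on a cart in front of the work surface, level with it; the furniture and walls round the work are solid. World frame = base frame: x ahead of the robot, y to its left, z up, the work surface at z = 0. Lengths are in mm, angles in degrees, forces in N, time in s.
With the tool pointing down it reaches from about 350 to 850 mm from the base axis. Payload 8.1 kg.
Tool frame: the origin (TCP) lies at the very end of the fingers, on their centre line; the grasp point (between the pads) lies 19 mm behind it; z points along the fingers, y is the direction in which the jaws open and shut (so a half turn about z gives the same grasp; the last joint's range is limited). The gripper opens to 85 mm and grips with 20 to 120 N. Pads are 22 mm wide; open, the fingers measure 114 mm over their backs; the gripper's body (76 mm by 85 mm) begins 54 mm behind the grasp point. The pads swing forward as they close: fully open they stand 13 mm farther back than shut.
Start: joints at [-81.154, 7.471, 85.268, -0, 87.261, -4.893], TCP at [142.525, -582.831, 231.292] pointing down, gripper open.
Joint ranges: [-169.43, 169.43], [-51.17, 129.36], [1.28, 143.12], [-76.62, 256.62], [0, 156.53], [-152.29, 152.29]. Speed limits (degrees/s): [136.94, 136.94, 159.86, 180, 180, 180].

INTERFACE

Orientations are given as [roll, pitch, yaw] about the fixed x, y, z axes, in that order (R = Rz(yaw) Ry(pitch) Rx(roll)).
In Python, from bench import r gives the robot as it stands.
- The arm moves only by the shell command python3 -m crank 'ROWS' [OPENING] [FORCE]. ROWS is JSON, a list that holds one entry, the list of rows, each a list of 6 numbers: the shift along the tool's x, y, z in m, then the turn, a rotation vector about the tool's x, y, z in rad. A call has 1 to 10 rows; each row is the pose to reach, as a shift and turn from the pose measured when the call began, along the tool's axes at that moment; what a row does not reach only later rows make up. A row lasts 1/8 s, in which the tool goes at most 62.5 mm and 10.7 degrees, less where a joint would pass 70% of its speed; a pose out of reach is approached as far as the arm can. A call with a gripper value outside its range is refused whole. OPENING is the closure, from 0 (fully open) to 1 (shut), set as the call begins (- or left out, the last holds). The fingers move at their own pace and stop on an object; FORCE is the grip in N (left out, the last holds). Time passes only in rows, so rows that repeat a pose let the fingers close. It gives the time, the measured TCP pose, the force and the opening at its end, in the units of the state.
- r.sense(): the state, without advancing time (a new reading comes with each control period).
- r.snapshot(name): name is "side" or "top" or "wrist"; returns (picture, depth): 400x640x3 uint8, blue, green, red; 400x640 float32, mm along the optical axis (not along the pixel's ray), 0 where there is no reading.
- r.get_calibration(name): a dict with "mtx" (3x3 intrinsics, pixels), "cam_to_world" (4x4, takes a point from camera to world coordinates). Camera axes: x right, y down, z forward; pixel columns grow to the right and rows downward; lengths in mm; the calibration is good to about 2 mm. The wrist camera is an equidistant fisheye: a pixel r from the principal point sees the ray r / f radians off the axis. A picture is of the moment at which its call begins: read the wrist's pose just before it. get_calibration takes no time and is no camera call; for the wrist camera it gives the pose at the moment of the call.
- r.hand_in(): hands the job in, once; it reports no verdict.
Trained networks look in the newest picture that a camera, given by its name, has taken for a name from the list of things; names that differ only in an ending like _2 or _b are one class to them, and where a whole thing is asked for, a point or a joint stands for the part that bears it (a point fixed in the world has none). Each returns a list of dicts, best first, with "conf" (0 to 1); they miss things now and then, are a little off and sometimes report something else, mostly with a low value. They report only what shows in the picture. A call takes as long as a camera call.
- r.look_for(thing, camera): "extent" ([left, top, right, bottom] in pixels, round what is visible of it).
- r.landmark_of(thing, camera): "pixel" ([column, row] in pixels: a listed point, or the origin of a listed thing).
The state is a dict: "time": time; "joint_pos": joint angles; "qd": joint speeds; "joint_efforts": joint torques, N m; "tool_pos": TCP position; "tcp_rot": TCP orientation; "ft_force": force on the tool from outside, world axes, zero at the start; "wrist_torque": the same for the moment, N m; "finger_gap": finger opening in mm.
Only numpy, scipy, OpenCV 4.12 (cv2) and the standard library are available. Lean on these libraries where they do the work, as an engineer would, in place of code of your own. Each camera call takes 0.05 s, during which the arm holds its last target.

TASK

The hot-water boiler on the breakfast table has just been topped up and its filler cap only started on the thread. Screw the cap home clockwise by its flip-up blue tab until it clicks, stopping at the first click or at the latest the second; then fold the tab down flat on the cap, and after that swing the splash cover shut over it. Leave the mugs and the other breakfast things where they stand.

Things in the scene. Friction and masses are not known exactly. Their poses are not given: they have to be found in the camera images.
- boiler: Fixed, low hot-water boiler, brushed metal on a black base (all sizes here in mm), 220 deep x 200 wide x 195 high, with a tap and drip tray at its front. Origin: centre of its underside; x points to its back, y to its left (seen from its front), z up. Its front top is a shoulder that slopes up to the back at 30 degrees from level and carries the filler.
- filler (a point): Middle of the sloping shoulder, on the axis of the filler, 45 in front of the boiler's origin and 157.5 above it; fixed. z = the filler's axis, square out of the slope (30 degrees off vertical, leaning to the boiler's front); x points up the slope to the back, y to the left. A black rim 9 high stands 40 to 45 from the axis at the front and sides.
- cap_top (a point): Centre of the flat top of the black ribbed filler cap (55 across, 16 high), z along the filler's axis; turns with the cap. Cap home: 21 above filler. At first it is loose on its thread, 0.3 to 2.3 rad short of home (how much is not marked); it screws in clockwise seen from outside, turns easily (about 0.05 N m) and sinks only 1.2 per rad.
- tab_mid (a point): Middle of the cap's blue flip-up tab, a plate 36 wide x 9 thick to turn the cap by. Its hinge pin crosses the cap's axis 4.5 above the cap top; the free end is 32 and this point 20 from the pin. x = along the width (the pin), z = from the pin to the free end, y = across: it folds over to +y. At the start it stands up from the cap, leaning at most 0.2 rad. Small ears 5 high hold its ends.
- cover_hinge (a point): Middle of the hinge pin of the splash cover, fixed, 55 up the slope from filler and 36 out from the slope. The pin runs along the boiler's y between two black lugs that stand 39 out from the slope.
- cover_edge (a point): Middle of the outer face of the grey splash cover near its free edge, 98 from the hinge pin; the outer face lies 4 outside the pin. A plate 104 x 104 x 4, free edge 100 from the pin, with a lip 40 wide that reaches to 112, and 25 deep skirts at the front and sides. z = square out of the outer face, x = from free edge to hinge, y = along the hinge. Open, it stands behind the cap, outer face to the back.
- cap_slip (a joint): Slip of the cap's shell on its threaded core, rad, clockwise: about 0 until the first click, then 0.42 more a click. Once the core is home, the shell needs about 0.25 N m to jump each ratchet tooth (24 degrees): the moment builds up, then drops as it clicks. Anticlockwise the ratchet locks and unscrews the cap.
- grip_tab (a joint): Fold of the tab: 0 standing up, 1.52 flat on the cap; stays where it is left (hinge friction about 0.04 N m).
- cover (a joint): Opening of the splash cover: 0 shut, 2.75 fully open; starts at 2.5 to 2.65. Its stiff hinge (about 0.09 N m) holds it wherever it is left. An upright tab stops it from shutting.
- left_mug: Blue and white mug, 78 across, 92 high, handle to its -y; on the drip tray under the tap. Origin on its underside; the cup's axis is 17 to +y of it.
- milk_jug: White milk jug, 115 x 170 x 170 high, left of the boiler. Origin: centre of its underside with the handle.
- white_mug: White mug, 90 x 130 x 96 high, front left. Origin: centre of its underside with the handle.
- honey_jar: Honey jar with a black lid, 65 across, 86 high, right of the boiler. Origin: centre of its underside.
- sugar_caddy: Black caddy with sugar packets, 52 x 66 x 71 high, right of the boiler. Origin: centre of its underside.
- orange: Orange, 74 across, 64 high, at the right. Origin: its underside.
- jam_tub: Small portion tub of jam with a red body, 37 x 50 x 16 high, at the right. Origin: centre of its underside.
- tea_spoon: Steel teaspoon, 130 x 27 x 11 high, front right. Origin: centre of its underside; x along its length.

How it is judged:
By the outcome, as a careful person would: the job done as asked, in the order asked, and still so for the second after the job is handed in, with the robot touching nothing.
It also fails if it takes over 72 s, if anything falls off the work surface, if the arm or the gripper's body presses on something with over 40 N, if the wrist force passes 120 N, or if a joint passes its speed limit or range.

## Working session

There is one attempt and no reset: what is moved stays moved. The work goes in short steps, Python scripts to look and compute and a shell command to move; the robot and the scene stay as the last step left them, time stands still between calls to the robot, and variables do not carry over. Pictures are saved under pics/ and viewed, and the job is handed in when it is done.

```bash
ls -la; mkdir -p pics; python3 - <<'E'
from bench import r
import cv2
print(r.sense())
for n in ("side","top","wrist"):
    p,d=r.snapshot(n); cv2.imwrite(f"pics/{n}0.png",p)
    c=r.get_calibration(n); print(n,c["mtx"],c["cam_to_world"])
    for t in ("boiler","cap_top","tab_mid","cover_edge","cover_hinge","filler"):
        l=r.landmark_of(t,n); print(t,[(x["pixel"],round(x["conf"],2)) for x in l[:2]])
print(r.sense()["time"])
E
```

```text
total 12
drwxr-xr-x  3 agent agent 4096 Dec  6 22:33 .
drwxr-xr-x 23 root  root  4096 Dec  6 22:33 ..
drwxr-xr-x  2 agent agent 4096 Dec  6 22:33 pics
{'time': 0.0, 'joint_pos': array([-8.11550999e+01,  7.51241704e+00,  8.53295312e+01, -1.21749926e-03,
        8.72618347e+01, -4.89234419e+00]), 'qd': array([ 0.05214825,  0.04288275,  0.02228953, -0.00055642,  0.12442589,
        0.02305451]), 'joint_efforts': array([ 1.70749594e-03, -5.69399071e+01, -5.00545979e+01, -7.93343725e-05,
        1.50383130e-02,  1.71107109e-05]), 'tool_pos': array([ 142.41845886, -582.28708053,  230.27007363]), 'tcp_rot': array([-1.79896491e+02, -7.63942666e-03,  1.37372966e+01]), 'ft_force': array([-0.32453929, -0.48819247,  0.39702992]), 'wrist_torque': array([ 0.00550105,  0.00626657, -0.0022389 ]), 'finger_gap': 85.24944765338668}
side [[485.20371443   0.         314.56451392]
 [  0.         485.20371443 193.5982196 ]
 [  0.           0.           1.        ]] [[ 9.90299623e-01 -8.72274031e-02  1.08157461e-01  3.68983295e+02]
 [-1.38725267e-01 -5.76585150e-01  8.05173811e-01 -1.20251889e+03]
 [-7.8712
[... 759 characters left out ...]
er [([289.7, 170.4], 0.82), ([365.3, 176.2], 0.34)]
cap_top [([285.8, 175.7], 0.69)]
tab_mid [([287.1, 179.2], 0.54)]
cover_edge [([279.8, 144.0], 0.57)]
cover_hinge [([284.1, 165.9], 0.86)]
filler [([285.3, 177.9], 0.95)]
wrist [[309.70691629   0.         318.08050999]
 [  0.         309.70691629 200.92991534]
 [  0.           0.           1.        ]] [[ 2.37071792e-01 -9.33836797e-01 -2.67854070e-01  2.10637118e+02]
 [-9.71492021e-01 -2.28015730e-01 -6.49005459e-02 -5.65269431e+02]
 [-4.68423433e-04  2.75604180e-01 -9.61271094e-01  3.72779487e+02]
 [ 0.00000000e+00  0.00000000e+00  0.00000000e+00  1.00000000e+00]]
boiler []
cap_top []
tab_mid []
cover_edge []
cover_hinge []
filler []
1.05
```

View pictures.

View pics/side0.png

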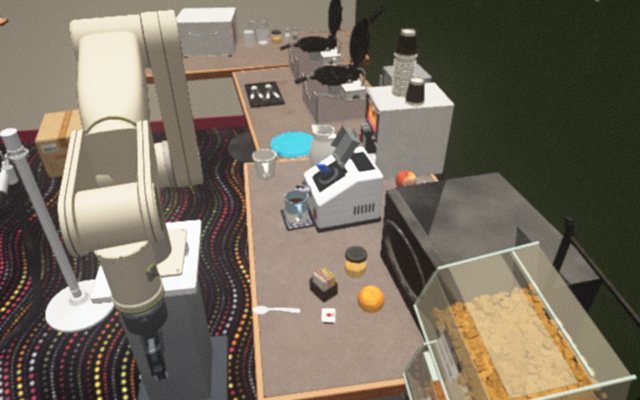

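View pics/top0.png

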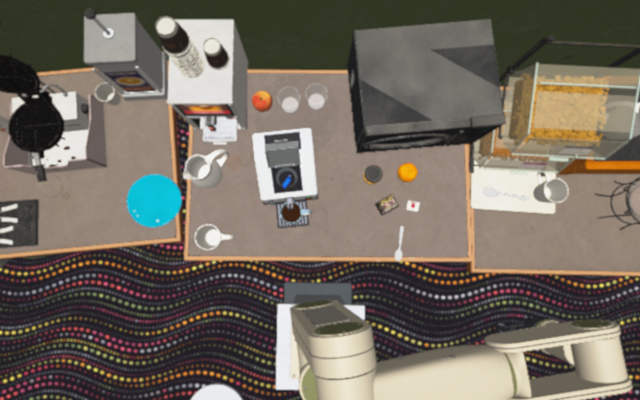

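View pics/wrist0.png

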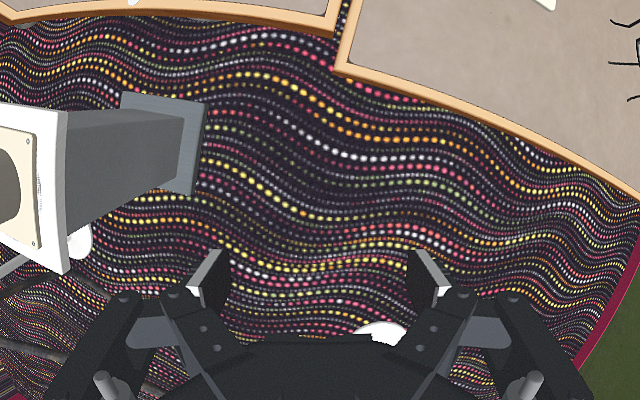

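```bash
cat > h.py <<'E'
import numpy as np, cv2
from scipy.spatial.transform import Rotation as Ro
def ray(c,px):
    K=c["mtx"];T=c["cam_to_world"]
    v=np.array([(px[0]-K[0,2])/K[0,0],(px[1]-K[1,2])/K[1,1],1.]); 
    return T[:3,3],T[:3,:3]@(v/np.linalg.norm(v))
def fray(c,px):
    K=c["mtx"];T=c["cam_to_world"]
    v=np.array([px[0]-K[0,2],px[1]-K[1,2]])/K[0,0]; th=np.linalg.norm(v)
    d=np.array([*(v/max(th,1e-9)*np.sin(th)),np.cos(th)])
    return T[:3,3],T[:3,:3]@d
def tri(rs):
    A=np.zeros((3,3));b=np.zeros(3)
    for o,d in rs:
        P=np.eye(3)-np.outer(d,d);A+=P;b+=P@o
    x=np.linalg.solve(A,b); return x,[np.linalg.norm((np.eye(3)-np.outer(d,d))@(x-o)) for o,d in rs]
def proj(c,p):
    q=np.linalg.inv(c["cam_to_world"])@np.array([*p,1]); K=c["mtx"]; return K[0,0]*q[0]/q[2]+K[0,2],K[1,1]*q[1]/q[2]+K[1,2]
def fproj(c,p):
    q=(np.linalg.inv(c["cam_to_world"])@np.array([*p,1]))[:3]; K=c["mtx"]
    rr=np.hypot(q[0],q[1]);th=np.arctan2(rr,q[2]); return K[0,0]*th*q[0]/rr+K[0,2],K[0,0]*th*q[1]/rr+K[1,2]
def cloud(c,d):
    K=c["mtx"];T=c["cam_to_world"]; v,u=np.mgrid[:400,:640]
    P=np.stack([(u-K[0,2])/K[0,0]*d,(v-K[1,2])/K[1,1]*d,d],-1)
    P=P@T[:3,:3].T+T[:3,3]; P[d<=0]=np.nan; return P
E
python3 - <<'E'
from bench import r
from h import *
C={n:r.get_calibration(n) for n in("side","top")}
px={"boiler":((339.5,211.8),(289.7,170.4)),"cap":((325.3,174.6),(285.8,175.7)),"tab":((321.4,170.1),(287.1,179.2)),"edge":((353.2,134.7),(279.8,144.0)),"filler":((324.3,178.3),(285.3,177.9))}
for k,(a,b) in px.items(): 
    x,e=tri([ray(C["side"],a),ray(C["top"],b)]); print(k,x.round(1),np.round(e,1))
for n,(x0,y0,x1,y1) in dict(side=(280,110,400,240),top=(230,110,340,240)).items():
    p,d=r.snapshot(n); np.save(f"{n}d.npy",d); 
    cv2.imwrite(f"pics/{n}z.png",cv2.resize(p[y0:y1,x0:x1],None,fx=4.5,fy=4.5,interpolation=cv2.INTER_CUBIC))
P=cloud(C["top"],np.load("topd.npy")); 
Q=P[125:205,250:325].reshape(-1,3)
z=Q[:,2]; print(np.nanmin(z),np.nanmax(z))
m=(z>185)&(z<203); print(m.sum())
rc=cv2.minAreaRect(Q[m][:,:2].astype(np.float32)); print("top plane",rc, np.median(z[m]))
m=(z>100)&(z<203)
rc=cv2.minAreaRect(Q[m][:,:2].astype(np.float32)); print(rc); print(cv2.boxPoints(rc))
E
```

```text
boiler [639.8 124.8   2.5] [4.6 4.6]
cap [590.4 128.7 162.1] [6. 6.]
tab [575.6 122.6 185.1] [5.2 5.2]
edge [673.6 140.1 297.3] [2.4 2.4]
filler [586.6 131.3 145.8] [5.1 5.1]
-12.097592869117761 317.3776913882648
1209
top plane ((650.6552124023438, 135.33172607421875), (196.01260375976562, 199.54608154296875), 7.154482841491699) 194.6370605608313
((626.0751953125, 132.20428466796875), (246.72787475585938, 199.7203826904297), 7.1261420249938965)
[[491.27612  215.98927 ]
 [516.05225   17.811653]
 [760.87427   48.419296]
 [736.09814  246.59692 ]]
```

View pics/sidez.png

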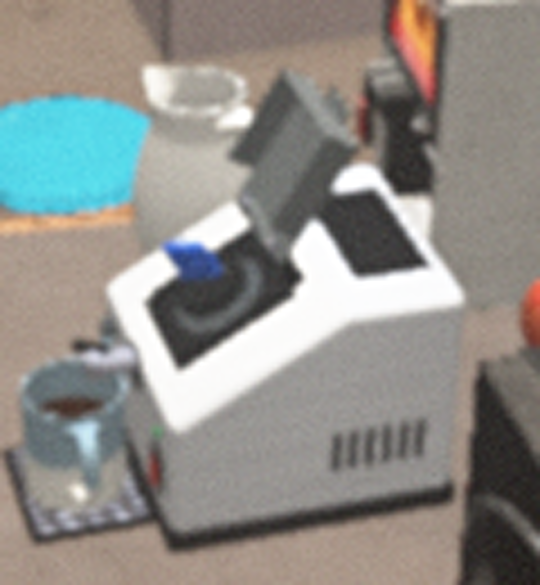

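View pics/topz.png

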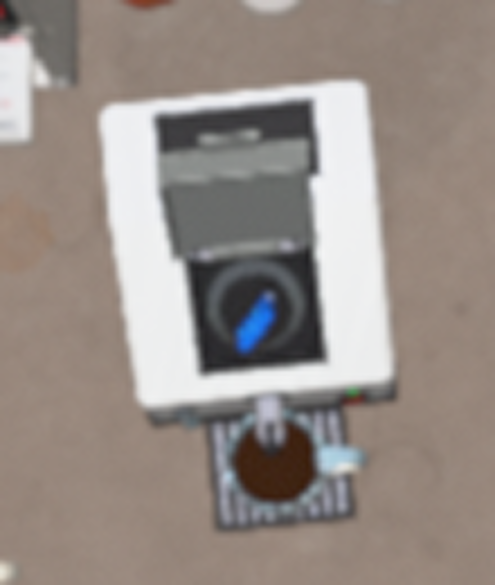

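```bash
cat >> h.py <<'E'
def pose(s): return np.array(s["tool_pos"]),Ro.from_euler("xyz",s["tcp_rot"],degrees=True)
def rel(s,p,R):
    p0,R0=pose(s); d=R0.inv().apply(np.array(p)-p0)/1000; w=(R0.inv()*R).as_rotvec()
    return np.r_[d,w].round(4).tolist(), np.degrees(np.linalg.norm(w)).round(1)
def Rframe(yb):  # filler frame in world
    return Ro.from_euler("z",yb,degrees=True)*Ro.from_euler("y",-30,degrees=True)
def Rtool(yb,phi): # tool z=-n, tool x at angle phi (deg) in filler plane
    return Rframe(yb)*Ro.from_euler("z",phi,degrees=True)*Ro.from_euler("x",180,degrees=True)
E
python3 - <<'E'
from bench import r
from h import *
s=r.sense()
print(Rframe(7.1).as_matrix()[:,2])
print(rel(s,[450,90,380],Ro.from_euler("xyz",[180,0,105],degrees=True)))
E
```

```text
[-0.49616597 -0.06180074  0.8660254 ]
([0.4585, -0.5806, -0.1487, 0.0, 0.0, -1.5928], np.float64(91.3))
```

```bash
python3 -m crank '[[[0.05,-0.03,-0.05,0,0,-0.12],[0.10,-0.06,-0.08,0,0,-0.27],[0.15,-0.09,-0.10,0,0,-0.42],[0.20,-0.12,-0.11,0,0,-0.57],[0.25,-0.15,-0.12,0,0,-0.72],[0.30,-0.185,-0.13,0,0,-0.87],[0.33,-0.23,-0.14,0,0,-1.02],[0.355,-0.28,-0.15,0,0,-1.17],[0.375,-0.33,-0.15,0,0,-1.32],[0.395,-0.38,-0.15,0,0,-1.45]]]' 0.45 40
python3 - <<'E'
from bench import r
from h import *
s=r.sense(); print(s["time"],s["joint_pos"].round(1),s["finger_gap"])
F=np.array([594.7,128.3,157.5]);n=Rframe(7.1).as_matrix()[:,2]
print(rel(s,F+171*n,Rtool(7.1,145)))
print((F+171*n).round(1))
E
```

```text
time: 2.4
tool_pos: [436.1, -118.1, 381.6]
tcp_rot: [180.0, 0.0, 97.1]
ft_force: [1.3, -0.3, -0.2]
finger_gap: 46.6
2.4 [-21.7 -16.3  92.3   0.  103.9 -28.7] 46.55912820133857
([0.225, 0.1022, 0.0761, -0.4818, -0.2503, -0.9375], np.float64(62.1))
[509.9 117.7 305.6]
```

```bash
python3 -m crank '[[[0.04,0.018,0.0,-0.04,-0.02,-0.15],[0.08,0.036,0.0,-0.12,-0.06,-0.31],[0.12,0.055,0.02,-0.2,-0.1,-0.46],[0.16,0.075,0.04,-0.3,-0.15,-0.62],[0.20,0.09,0.06,-0.4,-0.2,-0.78],[0.225,0.1022,0.0761,-0.4818,-0.2503,-0.9375],[0.225,0.1022,0.0761,-0.4818,-0.2503,-0.9375],[0.225,0.1022,0.0761,-0.4818,-0.2503,-0.9375]]]'
cat > look.py <<'E'
import sys
from bench import r
from h import *
tag=sys.argv[1]
s=r.sense(); print(s["time"],s["joint_pos"].round(1),s["tool_pos"].round(1),s["tcp_rot"].round(1))
c=r.get_calibration("wrist"); p,d=r.snapshot("wrist"); cv2.imwrite(f"pics/w{tag}.png",p)
np.savez(f"w{tag}.npz",mtx=c["mtx"],cam_to_world=c["cam_to_world"],d=d)
for t in sys.argv[2:]:
    print(t,[(x["pixel"],round(x["conf"],2)) for x in r.landmark_of(t,"wrist")[:2]])
E
python3 look.py 1 boiler filler cap_top tab_mid cover_hinge cover_edge
```

```text
time: 3.4
tool_pos: [509.9, 117.1, 306.8]
tcp_rot: [161.6, 24.2, 148.0]
ft_force: [-0.6, -0.1, 0.1]
finger_gap: 47.1
3.4 [  7.5 -36.3 119.2  -0.3  67.1 -54.4] [509.9 117.1 306.8] [161.6  24.2 148. ]
boiler []
filler [([105.5, 263.8], 0.72), ([316.3, 183.7], 0.59)]
cap_top [([317.6, 186.7], 0.83)]
tab_mid [([314.8, 194.6], 0.58)]
cover_hinge [([348.7, 231.2], 0.65), ([313.9, 186.0], 0.33)]
cover_edge []
```

View pics/w1.png

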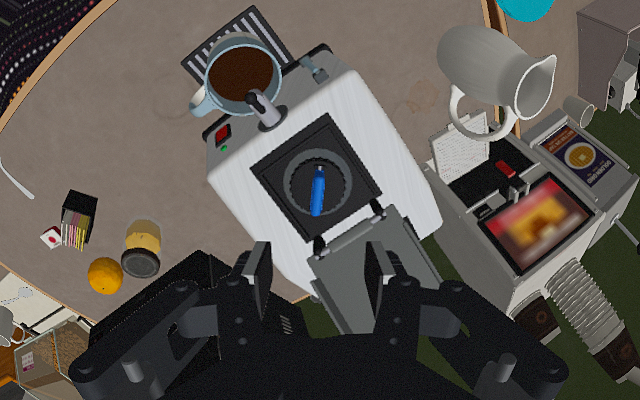

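```bash
cat > ov.py <<'E'
import sys
from h import *
def overlay(tag,F,yb,phi,out,sink=1.5,fold=0.0,crop=(200,80,460,300)):
    z=np.load(f"w{tag}.npz"); c={k:z[k] for k in z.files}; im=cv2.imread(f"pics/w{tag}.png")
    R=Rframe(yb); S=3; x0,y0,x1,y1=crop; im=cv2.resize(im[y0:y1,x0:x1],None,fx=S,fy=S,interpolation=cv2.INTER_CUBIC)
    def L(P,col):
        q=np.array([fproj(c,F+R.apply(p)) for p in P]); q=((q-[x0,y0])*S).astype(np.int32); cv2.polylines(im,[q],False,col,1)
    a=np.linspace(0,2*np.pi,60); circ=lambda r,h:[(r*np.cos(t),r*np.sin(t),h) for t in a]
    L(circ(27.5,21+sink),(0,255,0)); L(circ(45,9)[0:],(0,255,255)); L([(55,-52,36),(55,52,36)],(255,0,255))
    T=Ro.from_euler("z",phi,degrees=True); h0=21+sink+4.5
    for dy in(-4.5,4.5):
        L([T.apply((x,dy,h)) for x,h in((-18,h0),(-18,h0+32),(18,h0+32),(18,h0))],(0,0,255))
    cv2.imwrite(out,im)
if __name__=="__main__":
    a=sys.argv; overlay(a[1],np.array([float(v) for v in a[2:5]]),float(a[5]),float(a[6]),a[7])
E
python3 - <<'E'
from h import *
z=np.load("w1.npz"); c={k:z[k] for k in z.files}
F=np.array([594.7,128.3,157.5]);R=Rframe(7.1)
for h,nm in((0,"filler"),(22.5,"cap"),(45,"tabmid")): print(nm,np.round(fproj(c,F+R.apply([0,0,h])),1))
print("hinge",np.round(fproj(c,F+R.apply([55,0,36])),1))
E
python3 ov.py 1 594.7 128.3 157.5 7.1 145 pics/ov1.png
```

```text
filler [317.7 182.3]
cap [317.7 187.3]
tabmid [317.6 193.2]
hinge [350.3 235.7]
```

View pics/ov1.png

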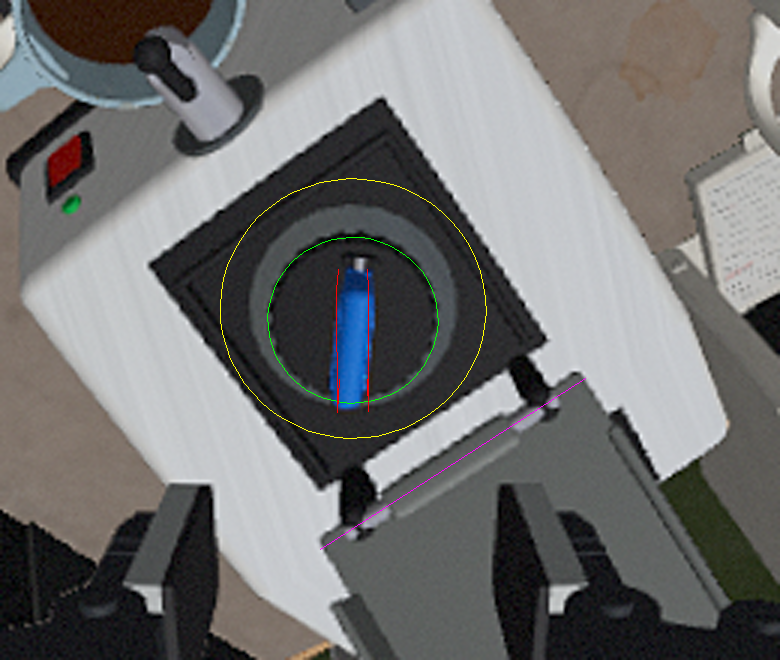

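```bash
python3 - <<'E'
from h import *
z=np.load("w1.npz"); c={k:z[k] for k in z.files}; d=c["d"]; R=Rframe(7.1);F=np.array([594.7,128.3,157.5])
def P(u,v):
    o,r=fray(c,(u,v)); ax=c["cam_to_world"][:3,2]; return o+r*d[v,u]/(r@ax)
def loc(u,v): return R.inv().apply(P(u,v)-F).round(1)
for n,(u,v) in dict(capL=(303,183),capR=(335,183),capR2=(334,195),slopewhite=(285,230),slopew2=(400,180),slopew3=(260,195),tabtop=(317,210),tabtop2=(321,175),tabm=(319,190),top=(360,140)).items(): print(n,d[v,u],loc(u,v))
E
```

```text
capL 298.313 [-11.6  -9.1  22.1]
capR 298.5202 [ 6.2 16.1 21.8]
capR2 301.38553 [15.5  8.5 22.3]
slopewhite 336.6265 [ 23.2 -60.1  -1.2]
slopew2 321.2113 [48.3 73.1 -1.3]
slopew3 326.3368 [-23.9 -58.4  -1.8]
tabtop 266.30713 [ 8.7 -6.8 59.8]
tabtop2 265.56146 [-13.1  12.8  52.1]
tabm 263.71664 [-4.3  4.5 57.5]
top 308.9696 [-11.3  60.6  -0.6]
```

```bash
python3 - <<'E'
from bench import r
from h import *
s=r.sense(); F=np.array([594.7,128.3,157.5]);n=Rframe(7.1).as_matrix()[:,2]
print(rel(s,F+75*n,Rtool(7.1,140)))
E
```

```text
([0.0007, 0.0002, 0.0963, -0.0004, 0.0004, 0.0861], np.float64(4.9))
```

```bash
python3 -m crank '[[[0.0007,0.0002,0.04,0,0,0.04],[0.0007,0.0002,0.075,0,0,0.086],[0.0007,0.0002,0.0963,0,0,0.0861],[0.0007,0.0002,0.0963,0,0,0.0861]]]'
python3 look.py 2 cap_top tab_mid
python3 - <<'E'
from bench import r
from h import *
s=r.sense(); F=np.array([594.7,128.3,157.5]);n=Rframe(7.1).as_matrix()[:,2]
print(rel(s,F+31*n,Rtool(7.1,140)))
E
python3 ov.py 2 594.7 128.3 157.5 7.1 140 pics/ov2.png
```

```text
time: 4.25
tool_pos: [556.7, 123.3, 220.0]
tcp_rot: [159.8, 22.4, 143.0]
ft_force: [0.8, -0.7, -0.3]
finger_gap: 47.1
4.25 [  7.5 -25.3 120.9  -0.3  54.7 -49.5] [556.7 123.3 220. ] [159.8  22.4 143. ]
cap_top [([317.4, 228.1], 0.6), ([91.4, 309.6], 0.16)]
tab_mid [([317.3, 241.0], 0.66)]
([0.001, -0.0007, 0.0451, 0.0006, 0.0017, -0.0002], np.float64(0.1))
```

View pics/ov2.png

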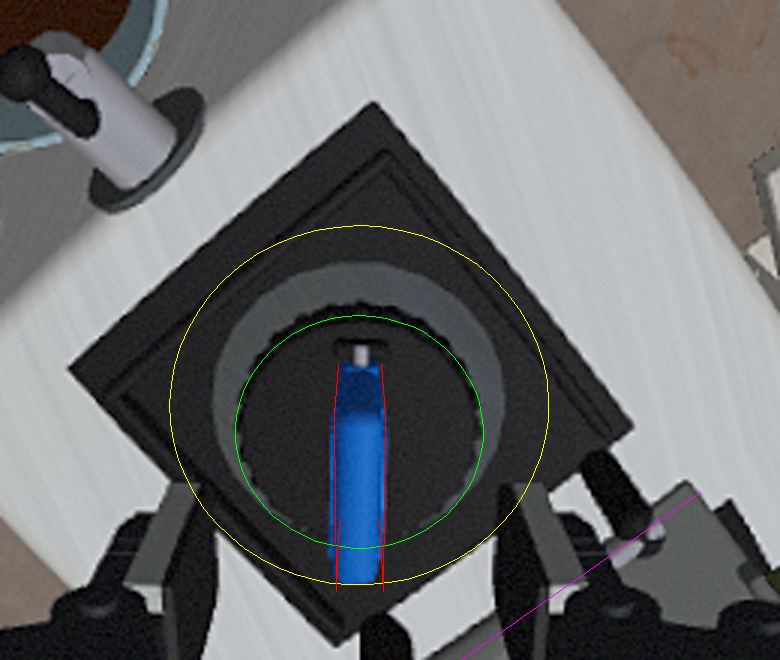

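```bash
python3 - <<'E'
from h import *
from ov import overlay
F=np.array([594.7,128.3,157.5]);R=Rframe(7.1)
a=np.radians(140)
F2=F+R.apply([1.5*np.cos(a),1.5*np.sin(a),-1.3]); print(F2)
# +y tool 0.3mm right?
overlay("2",F2,7.1,140,"pics/ov3.png",sink=2.0)
overlay("1",F2,7.1,140,"pics/ov4.png",sink=2.0)
i=[cv2.imread(f"pics/ov{k}.png")[150:620,150:620] for k in(3,4)]
i[1]=cv2.resize(cv2.imread("pics/ov4.png")[180:440,220:480],(470,470)); cv2.imwrite("pics/ov34.png",cv2.resize(np.hstack(i),(800,400)))
E
```

```text
[594.23835124 129.21413056 155.79963364]
```

View pics/ov34.png

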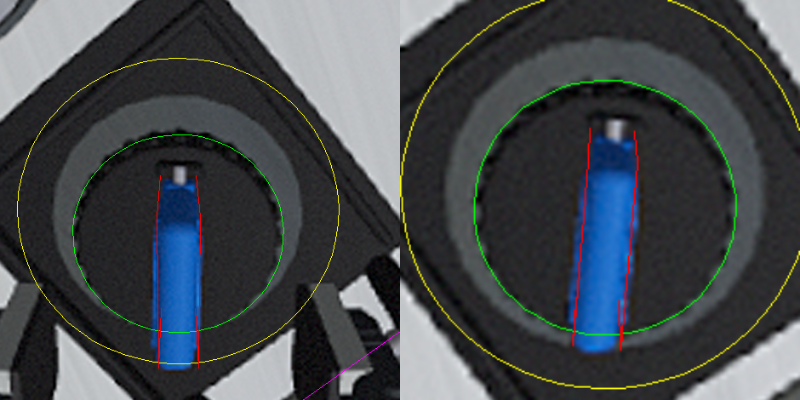

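```bash
sed -i '$a F0=np.array([594.24,129.21,155.8]); YB=7.1\ndef tgt(s,h,phi,lat=(0,0)): R=Rframe(YB); return rel(s,F0+R.apply([lat[0],lat[1],h]),Rtool(YB,phi))' h.py; python3 -c "
from bench import r
from h import *
print(tgt(r.sense(),32,140))"
```

```text
([0.0025, -0.0007, 0.0454, 0.0006, 0.0017, -0.0002], np.float64(0.1))
```

```bash
python3 -m crank '[[[0.0025,-0.0007,0.02,0,0.0017,0],[0.0025,-0.0007,0.0454,0,0.0017,0],[0.0025,-0.0007,0.0454,0,0.0017,0],[0.0025,-0.0007,0.0454,0,0.0017,0]]]'
python3 look.py 3
python3 -c "
from bench import r
from h import *
s=r.sense();print(tgt(s,32,140)); print(s['ft_force'],s['wrist_torque'])"
```

```text
time: 4.9
tool_pos: [578.7, 127.3, 185.2]
tcp_rot: [159.5, 22.6, 143.0]
ft_force: [0.0, 0.2, 0.5]
finger_gap: 46.8
4.9 [  7.6 -19.7 120.6  -0.3  49.  -49.4] [578.7 127.3 185.2] [159.5  22.6 143. ]
([0.001, -0.0009, 0.0015, 0.0021, 0.0017, -0.0001], np.float64(0.2))
[-0.13240202 -0.07662606  0.2401972 ] [-0.045435    0.25896186  0.04284286]
```

View pics/w3.png

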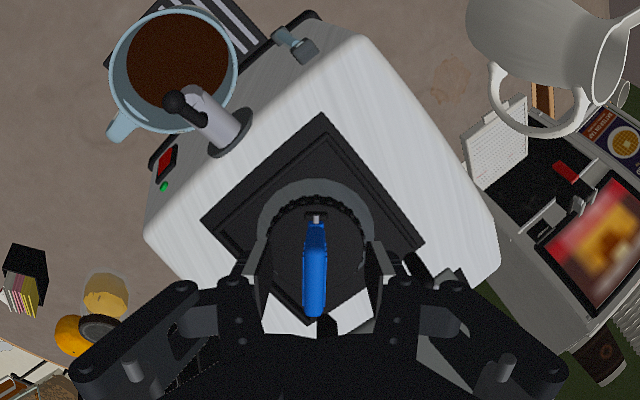

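```bash
python3 -m crank '[[[0.001,-0.0009,0.001,0,0,0],[0.001,-0.0009,0.001,0,0,0],[0.001,-0.0009,0.001,0,0,0],[0.001,-0.0009,0.001,0,0,0],[0.001,-0.0009,0.001,0,0,0]]]' 1 40
cat > st.py <<'E'
from bench import r
from h import *
s=r.sense(); R=Rframe(YB); n=R.as_matrix()[:,2]
L=R.inv().apply(s["tool_pos"]-F0); T=R.inv()*pose(s)[1]*Ro.from_euler("x",180,degrees=True).inv()
print("t",round(s["time"],2),"loc",L.round(2),"phi",T.as_euler("zyx",degrees=True).round(2),"Fl",R.inv().apply(s["ft_force"]).round(1),"Tl",R.inv().apply(s["wrist_torque"]).round(3),"gap",round(s["finger_gap"],1),"q",s["joint_pos"].round(1))
E
python3 st.py
```

```text
time: 5.58
tool_pos: [578.0, 126.4, 184.5]
tcp_rot: [159.6, 22.6, 143.0]
ft_force: [-8.0, -6.2, 5.7]
finger_gap: 8.2
t 5.58 loc [ 0.15 -0.78 33.09] phi [ 1.4e+02 -1.4e-01 -5.0e-02] Fl [-4.7 -5.2  9.3] Tl [-0.824  0.94  -0.049] gap 8.2 q [  7.5 -19.8 120.8  -0.3  48.9 -49.4]
```

```bash
python3 -m crank '[[[0,0,0.0001,0,0,0.12],[0,0,0.0003,0,0,0.25],[0,0,0.0003,0,0,0.25]]]'; python3 st.py
```

```text
time: 5.95
tool_pos: [578.2, 126.4, 184.6]
tcp_rot: [154.8, 17.1, 129.0]
ft_force: [-1.8, -1.3, 2.0]
finger_gap: 8.0
t 5.95 loc [ 0.3  -0.84 33.07] phi [ 1.2572e+02 -1.5000e-01 -5.0000e-02] Fl [-0.7 -1.1  2.7] Tl [-0.099  0.474 -0.104] gap 8.0 q [  7.5 -19.8 120.7  -0.4  48.9 -35.1]
```

```bash
echo 'print("eff6",s["joint_efforts"][5].round(4))' >> st.py; python3 st.py; python3 -m crank '[[[0,0,0.0001,0,0,0.1],[0,0,0.0002,0,0,0.18]]]'; python3 st.py;  python3 -m crank '[[[0,0,0.0001,0,0,0.1]]]'; python3 st.py
```

```text
t 5.95 loc [ 0.3  -0.84 33.07] phi [ 1.2572e+02 -1.5000e-01 -5.0000e-02] Fl [-0.7 -1.1  2.7] Tl [-0.099  0.474 -0.104] gap 8.0 q [  7.5 -19.8 120.7  -0.4  48.9 -35.1]
eff6 1.3963
time: 6.2
tool_pos: [578.3, 126.4, 184.5]
tcp_rot: [152.3, 12.5, 119.4]
ft_force: [-0.4, -0.7, -0.3]
finger_gap: 8.4
t 6.2 loc [ 0.39 -0.78 32.94] phi [ 1.1545e+02 -1.6000e-01 -5.0000e-02] Fl [-0.6 -0.7 -0. ] Tl [-0.016  0.194  0.047] gap 8.4 q [  7.5 -19.8 120.7  -0.4  48.9 -24.8]
eff6 -1.1576
time: 6.32
tool_pos: [578.5, 126.5, 184.6]
tcp_rot: [151.3, 9.8, 114.3]
ft_force: [1.7, 0.1, -0.9]
finger_gap: 8.4
t 6.33 loc [ 0.53 -0.75 32.91] phi [ 1.0976e+02 -1.8000e-01 -4.0000e-02] Fl [ 1.  -0.1 -1.6] Tl [-0.021  0.136  0.089] gap 8.4 q [  7.5 -19.8 120.7  -0.3  48.9 -19.2]
eff6 -1.7768
```

```bash
for i in 1; do python3 -m crank '[[[0,0,0.0001,0,0,0.1]]]' >/dev/null; python3 st.py; python3 -m crank '[[[0,0,0.0001,0,0,0.1]]]'>/dev/null; python3 st.py; done
```

```text
t 6.45 loc [ 0.61 -0.73 32.8 ] phi [ 1.0405e+02 -2.0000e-01 -4.0000e-02] Fl [ 0.  -0.1 -1.3] Tl [0.065 0.072 0.044] gap 8.0 q [  7.5 -19.8 120.7  -0.3  48.9 -13.4]
eff6 -1.6214
t 6.58 loc [ 0.75 -0.73 32.69] phi [ 9.835e+01 -2.200e-01 -4.000e-02] Fl [ 1.2 -0.7 -1.4] Tl [-0.028  0.102  0.035] gap 8.1 q [  7.5 -19.8 120.7  -0.4  48.8  -7.7]
eff6 -1.6214
```

```bash
python3 -m crank '[[[0,0,0.0001,0,0,0.1]]]' >/dev/null; python3 st.py; python3 -m crank '[[[0,0,0.0001,0,0,0.1]]]'>/dev/null; python3 st.py;python3 -m crank '[[[0,0,0.0001,0,0,0.1]]]'>/dev/null; python3 st.py
```

```text
t 6.7 loc [ 0.87 -0.74 32.56] phi [ 9.264e+01 -2.400e-01 -4.000e-02] Fl [ 1.1 -0.2 -2.4] Tl [-0.019  0.05   0.069] gap 8.5 q [  7.5 -19.7 120.7  -0.4  48.8  -2. ]
eff6 -1.6193
t 6.83 loc [ 1.05 -0.74 32.48] phi [ 8.694e+01 -2.700e-01 -5.000e-02] Fl [ 0.6 -0.8 -0.9] Tl [-0.077  0.088  0.054] gap 8.6 q [  7.5 -19.7 120.7  -0.4  48.7   3.7]
eff6 -1.6195
t 6.95 loc [ 1.18 -0.77 32.35] phi [ 8.123e+01 -2.900e-01 -5.000e-02] Fl [ 1.7 -0.2 -1.4] Tl [-0.097  0.119  0.065] gap 8.3 q [  7.5 -19.7 120.7  -0.4  48.7   9.4]
eff6 -1.6192
```

```bash
python3 look.py 4 >/dev/null
```

```text
(no output)
```

View pics/w4.png

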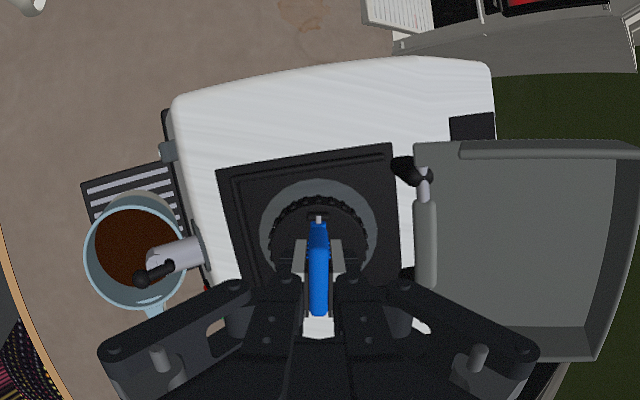

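```bash
python3 -m crank '[[[0,0.0003,0.0001,0,0,0.1]]]' >/dev/null; python3 st.py; python3 -m crank '[[[0,0.0003,0.0001,0,0,0.1]]]'>/dev/null; python3 st.py;python3 -m crank '[[[0,0.0003,0.0001,0,0,0.1]]]'>/dev/null; python3 st.py
```

```text
t 7.12 loc [ 1.32 -0.84 32.15] phi [ 7.535e+01 -2.800e-01 -5.000e-02] Fl [ 0.  -0.4 -1.8] Tl [-0.063  0.293  0.039] gap 8.3 q [  7.5 -19.7 120.7  -0.4  48.7  15.3]
eff6 -2.3257
t 7.25 loc [ 1.45 -0.89 32.01] phi [ 6.97e+01 -2.60e-01 -5.00e-02] Fl [-1.  -0.8  0.4] Tl [-0.038  0.316  0.041] gap 7.9 q [  7.5 -19.6 120.7  -0.4  48.7  20.9]
eff6 -1.5484
t 7.38 loc [ 1.62 -0.98 31.91] phi [ 6.405e+01 -2.500e-01 -5.000e-02] Fl [-1.1 -0.2 -0.1] Tl [-0.081  0.351  0.019] gap 8.1 q [  7.5 -19.6 120.6  -0.3  48.7  26.5]
eff6 -1.6076
```

```bash
python3 -m crank '[[[0,-0.0003,0.0001,0,0,0.1]]]' >/dev/null; python3 st.py; python3 -m crank '[[[0,-0.0003,0.0001,0,0,0.1]]]'>/dev/null; python3 st.py;python3 -m crank '[[[0,-0.0003,0.0001,0,0,0.1]]]'>/dev/null; python3 st.py
```

```text
t 7.5 loc [ 1.58 -0.97 31.86] phi [58.41 -0.27 -0.06] Fl [ 2.  -1.6 -1.5] Tl [-0.228 -0.13   0.076] gap 8.1 q [  7.5 -19.6 120.6  -0.4  48.7  32.2]
eff6 -1.6123
t 7.62 loc [ 1.68 -1.05 31.81] phi [52.77 -0.32 -0.09] Fl [ 1.6 -1.  -3.2] Tl [-0.309 -0.156  0.082] gap 8.3 q [  7.5 -19.6 120.7  -0.4  48.6  37.9]
eff6 -1.6081
t 7.75 loc [ 1.77 -1.13 31.7 ] phi [47.13 -0.36 -0.11] Fl [ 1.8 -1.2 -4.6] Tl [-0.286 -0.099  0.044] gap 8.5 q [  7.5 -19.6 120.7  -0.5  48.6  43.6]
eff6 -1.6086
```

```bash
python3 -m crank '[[[0,-0.0003,0.0004,0,0,0.1]]]' >/dev/null; python3 st.py; python3 -m crank '[[[0,-0.0003,0.0003,0,0,0.1]]]'>/dev/null; python3 st.py;python3 -m crank '[[[0,-0.0003,0.0002,0,0,0.1]]]'>/dev/null; python3 st.py
```

```text
t 7.88 loc [ 1.88 -1.21 31.4 ] phi [41.48 -0.4  -0.14] Fl [ 0.8 -1.1  0.8] Tl [-0.329  0.183  0.012] gap 8.1 q [  7.6 -19.6 120.7  -0.5  48.5  49.2]
eff6 -1.6163
t 8.0 loc [ 1.99 -1.3  31.27] phi [35.84 -0.43 -0.17] Fl [-0.1 -1.8  1.3] Tl [-0.389  0.298  0.114] gap 8.5 q [  7.6 -19.6 120.7  -0.6  48.4  54.9]
eff6 -1.6175
t 8.12 loc [ 2.   -1.41 31.23] phi [30.21 -0.44 -0.21] Fl [-1.9 -1.4  2.5] Tl [-0.278  0.488  0.23 ] gap 8.2 q [  7.6 -19.6 120.7  -0.6  48.4  60.6]
eff6 -1.5096
```

```bash
python3 -m crank '[[[0,0,0,0,0,0.05]]]' >/dev/null; python3 st.py
```

```text
t 8.25 loc [ 1.97 -1.51 31.31] phi [27.49 -0.44 -0.22] Fl [ 0.7  0.9 -0.3] Tl [0.071 0.342 0.371] gap 8.3 q [  7.6 -19.6 120.7  -0.6  48.4  63.3]
eff6 -0.0264
```

```bash
python3 -m crank '[[[0,0,0,0,0,0.05]]]' >/dev/null; python3 st.py
```

```text
t 8.38 loc [ 1.98 -1.56 31.35] phi [24.83 -0.44 -0.23] Fl [ 1.5  0.1 -1.3] Tl [0.077 0.26  0.309] gap 8.4 q [  7.6 -19.6 120.7  -0.6  48.4  66. ]
eff6 -0.4922
```

```bash
python3 -m crank '[[[0,0,0,0,0,0.05]]]' >/dev/null; python3 st.py
```

```text
t 8.5 loc [ 1.96 -1.58 31.34] phi [22.17 -0.44 -0.24] Fl [ 1.   0.4 -1. ] Tl [0.055 0.244 0.462] gap 8.1 q [  7.6 -19.6 120.7  -0.7  48.4  68.7]
eff6 -0.3553
```

```bash
python3 -m crank '[[[0,0,0,0,0,0.04]]]' >/dev/null; python3 st.py
```

```text
t 8.62 loc [ 2.07 -1.68 31.37] phi [20.01 -0.45 -0.26] Fl [ 1.5 -1.5 -1.9] Tl [-0.253  0.21   0.077] gap 8.5 q [  7.6 -19.6 120.7  -0.7  48.4  70.9]
eff6 -0.521
```

```bash
python3 -m crank '[[[0,0,0,0,0,0]]]' >/dev/null; python3 st.py; python3 look.py 5
```

```text
t 8.75 loc [ 2.08 -1.74 31.35] phi [20.1  -0.45 -0.26] Fl [ 0.2 -0.1 -1.1] Tl [-0.102  0.258 -0.021] gap 8.5 q [  7.6 -19.6 120.7  -0.7  48.4  70.8]
eff6 0.353
8.75 [  7.6 -19.6 120.7  -0.7  48.4  70.8] [580.7 125.8 184. ] [168.3 -28.3  30.1]
```

View pics/w5.png

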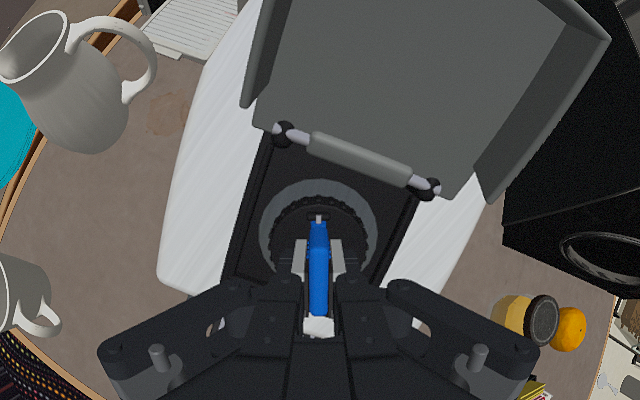

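```bash
python3 -m crank '[[[0,0,0,0,0,0],[0,0,0,0,0,0],[0,0,-0.03,0,0,0],[0,0,-0.06,0,0,0],[0,0,-0.06,0,0,0]]]' 0.55 40; python3 st.py; python3 look.py 6 cap_top tab_mid; python3 - <<'E'
import cv2
im=cv2.imread("pics/w6.png"); cv2.imwrite("pics/w6z.png",cv2.resize(im[150:300,230:410],None,fx=4,fy=4,interpolation=cv2.INTER_CUBIC))
E
```

```text
time: 9.43
tool_pos: [551.5, 122.5, 239.1]
tcp_rot: [168.2, -28.6, 30.2]
ft_force: [1.0, 0.2, 0.3]
finger_gap: 38.7
t 9.43 loc [ 4.22 -1.35 93.78] phi [20.14 -0.76 -0.25] Fl [ 1.1  0.1 -0.3] Tl [0.024 0.257 0.002] gap 38.7 q [  7.7 -27.9 121.   -0.7  56.1  70.7]
eff6 -0.0
9.425 [  7.7 -27.9 121.   -0.7  56.1  70.7] [551.5 122.5 239.1] [168.2 -28.6  30.2]
cap_top [([317.8, 217.9], 0.8), ([280.1, 323.1], 0.52)]
tab_mid [([312.4, 226.4], 0.59)]
```

View pics/w6z.png

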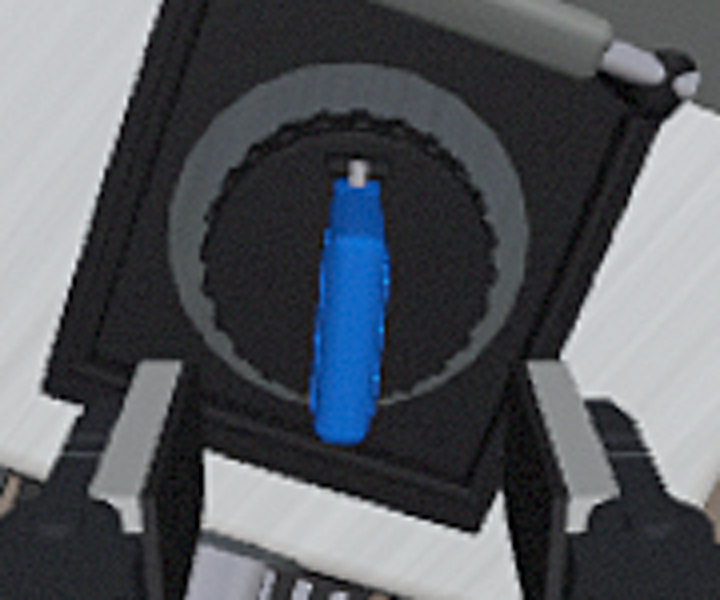

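```bash
python3 - <<'E'
from bench import r
from h import *
s=r.sense(); 
a=np.radians(16)
for off,h in((27,75),(27,43)): print(tgt(s,h,16,(off*np.sin(a)+1,-off*np.cos(a)-1)))
E
```

```text
([-0.0018, 0.0264, 0.0157, 0.0064, -0.0052, 0.0721], np.float64(4.2))
([-0.0019, 0.0262, 0.0477, 0.0064, -0.0052, 0.0721], np.float64(4.2))
```

```bash
python3 -m crank '[[[-0.0018,0.0264,0,0.0064,-0.0052,0.0721],[-0.0018,0.0264,0.005,0.0064,-0.0052,0.0721],[-0.0018,0.0264,0.0157,0.0064,-0.0052,0.0721],[-0.0018,0.0264,0.0157,0.0064,-0.0052,0.0721],[-0.0019,0.0262,0.036,0.0064,-0.0052,0.0721],[-0.0019,0.0262,0.0477,0.0064,-0.0052,0.0721],[-0.0019,0.0262,0.0477,0.0064,-0.0052,0.0721]]]' 1 40; python3 st.py; python3 look.py 7
```

```text
time: 10.45
tool_pos: [582.8, 101.0, 195.7]
tcp_rot: [171.0, -28.6, 25.4]
ft_force: [-0.2, -1.1, -0.3]
finger_gap: 0.1
t 10.45 loc [  7.09 -26.54  41.96] phi [16.02  0.16  0.02] Fl [-0.5 -1.1 -0.1] Tl [ 0.011  0.235 -0.06 ] gap 0.1 q [  3.9 -20.4 119.9   2.1  50.7  69.8]
eff6 -0.0022
10.45 [  3.9 -20.4 119.9   2.1  50.7  69.8] [582.8 101.  195.7] [171.  -28.6  25.4]
```

View pics/w7.png

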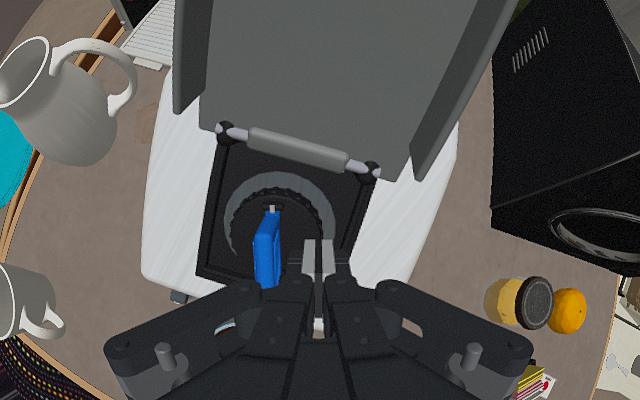

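```bash
python3 -m crank '[[[0,-0.005,0,0,0,0],[0,-0.009,0,0,0,0]]]'>/dev/null; python3 st.py;  python3 -m crank '[[[0,-0.004,0,0,0,0]]]'>/dev/null; python3 st.py; python3 look.py 8
```

```text
t 10.75 loc [  5.85 -17.76  43.24] phi [16.03  0.02  0.  ] Fl [-0.4 -2.   1.2] Tl [-0.21   0.133  0.037] gap -0.1 q [  5.1 -20.7 120.1   1.3  50.6  71.4]
eff6 -0.1886
t 10.88 loc [  4.97 -13.73  43.64] phi [ 1.603e+01 -2.000e-02 -1.000e-02] Fl [-0.7 -1.4 -0.4] Tl [-0.309  0.275  0.003] gap -0.1 q [  5.7 -20.9 120.2   0.9  50.6  72.2]
eff6 -0.2206
10.875 [  5.7 -20.9 120.2   0.9  50.6  72.2] [578.6 113.4 196.1] [170.9 -28.7  25.5]
```

View pics/w8.png

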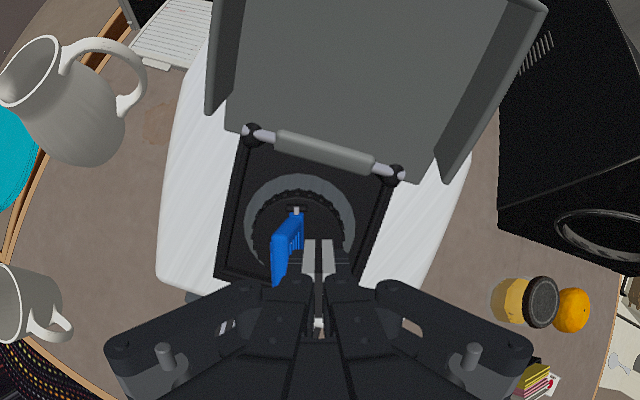

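```bash
python3 -m crank '[[[0,-0.006,0.001,0,0,0],[0,-0.012,0.002,0,0,0],[0,-0.018,0.004,0,0,0],[0,-0.018,0.004,0,0,0]]]'>/dev/null; python3 st.py; python3 look.py 9
```

```text
t 11.43 loc [-0.29  4.66 39.46] phi [16.07 -0.    0.05] Fl [0.9 0.1 0.2] Tl [-0.064  0.178  0.056] gap 0.1 q [  8.2 -20.6 120.7  -0.7  49.9  75.3]
eff6 0.2091
11.425 [  8.2 -20.6 120.7  -0.7  49.9  75.3] [573.8 131.4 189.8] [171.  -28.7  25.5]
```

View pics/w9.png

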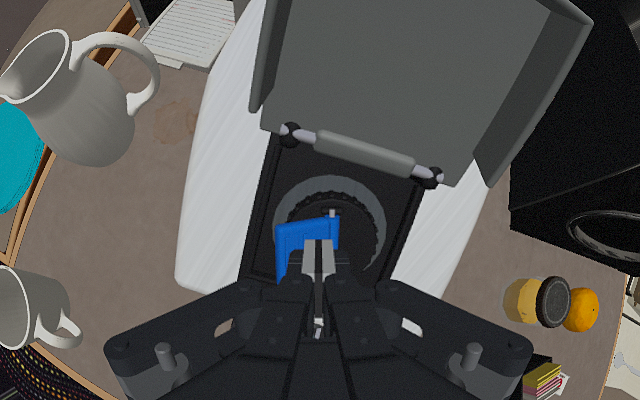

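```bash
python3 -m crank '[[[0,0,-0.008,0,0,0],[0,-0.008,-0.009,0,0,0],[0,-0.015,-0.008,0,0,0],[0,-0.015,0,0,0,0],[0,-0.015,0.004,0,0,0],[0,-0.015,0.006,0,0,0]]]'>/dev/null; python3 st.py; python3 look.py 10
```

```text
t 12.22 loc [-4.87 18.87 32.92] phi [16.06  0.06  0.04] Fl [-1.   1.9  1.6] Tl [ 0.129  0.319 -0.012] gap -0.2 q [ 10.2 -19.7 120.9  -2.   49.   78. ]
eff6 -0.0007
12.225 [ 10.2 -19.7 120.9  -2.   49.   78. ] [571.4 145.4 181.9] [171.  -28.7  25.5]
```

View pics/w10.png

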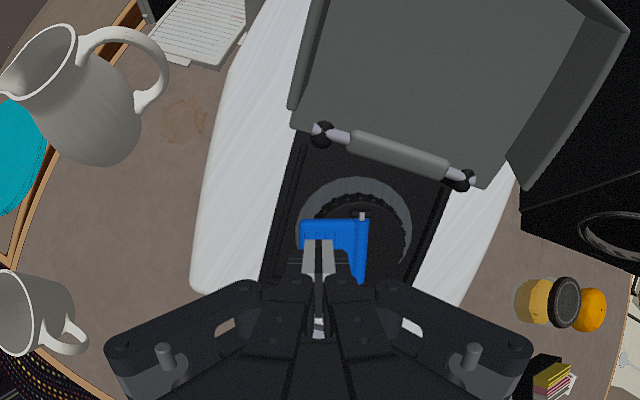

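```bash
python3 -m crank '[[[0,0,0.002,0,0,0],[0,0,0.002,0,0,0]]]'>/dev/null; python3 st.py;python3 -m crank '[[[0,0,0.0015,0,0,0],[0,0,0.0015,0,0,0]]]'>/dev/null; python3 st.py
```

```text
t 12.53 loc [-4.08 19.23 31.68] phi [1.603e+01 1.000e-02 9.000e-02] Fl [-4.3  4.1 13.5] Tl [ 0.65   0.963 -0.05 ] gap -0.2 q [ 10.2 -19.5 120.8  -2.   48.8  78. ]
eff6 -0.039
t 12.78 loc [-3.29 19.5  31.23] phi [16.02 -0.02  0.11] Fl [-5.9  3.9 17.2] Tl [ 0.41   1.182 -0.036] gap -0.1 q [ 10.2 -19.4 120.7  -1.9  48.7  78. ]
eff6 -0.046
```

```bash
python3 -m crank '[[[0,0,-0.03,0,0,0],[0,0.01,-0.07,0,0,0],[0,0.02,-0.1,0,0,0],[0,0.02,-0.1,0,0,0]]]'; python3 look.py 11 cap_top tab_mid cover_edge; python3 - <<'E'
from h import *
im=cv2.imread("pics/w11.png"); cv2.imwrite("pics/w11z.png",cv2.resize(im[130:270,230:410],None,fx=4,fy=4,interpolation=cv2.INTER_CUBIC))
E
```

```text
time: 13.28
tool_pos: [532.2, 120.7, 274.2]
tcp_rot: [170.9, -29.1, 25.5]
ft_force: [-0.2, 0.4, -0.3]
finger_gap: -0.2
13.275 [ 7.500e+00 -3.210e+01  1.201e+02 -1.000e-01  6.170e+01  7.440e+01] [532.2 120.7 274.2] [170.9 -29.1  25.5]
cap_top [([317.7, 202.4], 0.94)]
tab_mid [([294.6, 202.8], 0.71)]
cover_edge [([380.1, 23.1], 0.93)]
```

View pics/w11z.png

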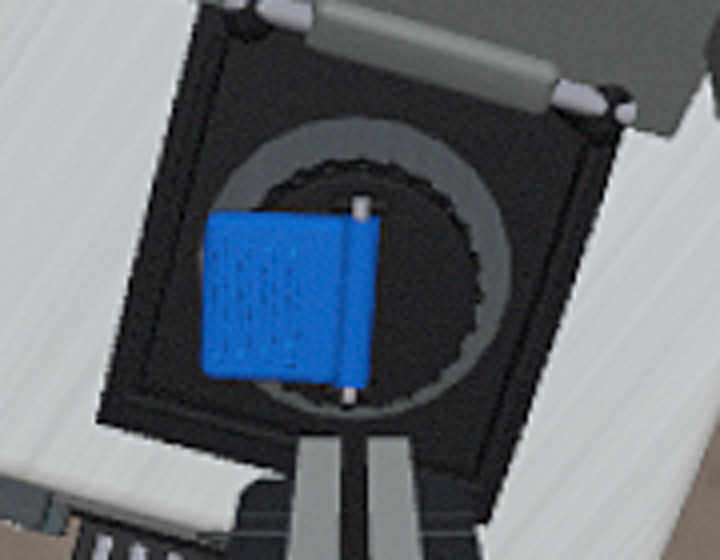

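View pics/w11.png

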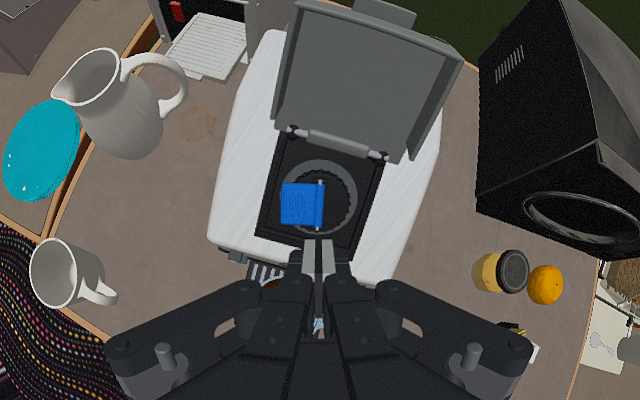

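```bash
python3 - <<'E'
from bench import r
from h import *
C=r.get_calibration("top"); P=cloud(C,np.load("topd.npy")).reshape(-1,3)
for x0 in range(640,960,40):
    print(x0,[int(np.nanmax(P[(P[:,0]>=x0)&(P[:,0]<x0+40)&(P[:,1]>=y0)&(P[:,1]<y0+40),2],initial=-99)) for y0 in range(-80,360,40)])
# cover plane from wrist view 11
z=np.load("w11.npz"); c={k:z[k] for k in z.files}; d=c["d"]; R=Rframe(YB)
def loc(u,v):
    o,rr=fray(c,(u,v)); ax=c["cam_to_world"][:3,2]; return R.inv().apply(o+rr*d[v,u]/(rr@ax)-F0).round(1)
for u,v in((340,60),(400,60),(340,110),(400,120),(370,90),(385,12),(300,205),(287,190),(287,220),(315,205),(345,205)): print(u,v,loc(u,v))
R_=R
H=F0+R.apply([55,0,36]); print("hinge",H)
s=r.sense()
for th in (2.5,2.65):
    E=F0+R.apply([55-112*np.cos(th)+4*np.sin(th),0,36+112*np.sin(th)+4*np.cos(th)]); print("lip",th,E)
print(rel(s,[560,125,420],Ro.from_euler("xyz",[180,0,20],degrees=True)))
print(rel(s,[705,143,420],Ro.from_euler("xyz",[180,0,12],degrees=True)))
E
```

```text
640 [7, 6, 189, 199, 316, 316, 317, 201, 9, 8, 156]
680 [8, 7, 8, 203, 300, 314, 205, 203, 193, 8, 152]
720 [5, 6, 8, 200, 204, 203, 202, 200, 192, 8, 33]
760 [10, 10, 7, 5, -99, -99, 4, 4, 9, 308, 307]
800 [9, 8, 10, 6, 9, 6, 9, 9, 8, 310, 309]
840 [6, 7, 94, 94, 90, 96, 91, 65, 67, 306, 307]
880 [7, 91, 93, 97, 98, 34, 98, 69, 72, 352, 388]
920 [7, 91, 96, 95, 95, 94, 93, 65, 65, 388, 388]
340 60 [112.2  15.8  67.2]
400 60 [123.9 -21.7  73.2]
340 110 [80.1  5.3 48.7]
400 120 [ 86.3 -38.6  52.5]
370 90 [ 99.6 -10.2  58.4]
385 12 [147.2  -1.6  88.8]
300 205 [-2.2 13.8 31. ]
287 190 [ 7.1 27.3 30.8]
287 220 [-17.9  20.9  31.1]
315 205 [ 0.6  1.7 29. ]
345 205 [  5.4 -23.6  20.9]
hinge [623.64418181 132.87248445 214.47691454]
lip 2.5 [671.1449449  138.78901726 315.81137139]
lip 2.65 [685.63867528 140.59430681 307.52021757]
([0.0973, 0.0277, -0.1166, 0.1284, -0.5054, 0.0536], np.float64(30.0))
([0.219, 0.0629, -0.0438, 0.093, -0.5139, 0.1901], np.float64(31.8))
```

```bash
python3 -m crank '[[[0.04,0.01,-0.05,0.02,-0.1,0.03],[0.07,0.02,-0.09,0.03,-0.2,0.06],[0.097,0.028,-0.1166,0.05,-0.3,0.1],[0.14,0.04,-0.09,0.07,-0.4,0.14],[0.18,0.053,-0.066,0.09,-0.5,0.18],[0.2274,0.0654,-0.0388,0.093,-0.5139,0.1901],[0.2274,0.0654,-0.0388,0.093,-0.5139,0.1901],[0.2274,0.0654,-0.0388,0.093,-0.5139,0.1901]]]'; python3 look.py 12; python3 - <<'E'
from bench import r
from h import *
print(rel(r.sense(),[715,143,282],Ro.from_euler("xyz",[180,0,12],degrees=True)))
E
```

```text
time: 14.48
tool_pos: [716.4, 144.4, 413.6]
tcp_rot: [-180.0, 0.5, 12.0]
ft_force: [-0.5, -0.6, -0.1]
finger_gap: -0.2
14.475 [  7.4  31.9  36.5  -0.  112.1  85.4] [716.4 144.4 413.6] [-180.     0.5   12. ]
([-0.0002, 0.0013, 0.134, -0.0003, 0.0051, 0.0001], np.float64(0.3))
```

View pics/w12.png

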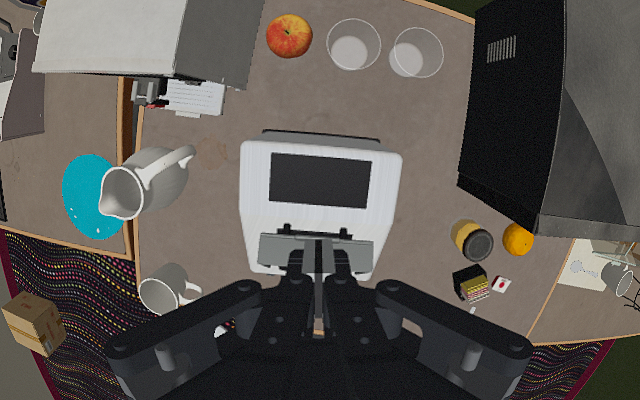

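```bash
python3 -m crank '[[[0,0.0013,0.05,0,0.005,0],[0,0.0013,0.085,0,0.005,0],[0,0.0013,0.085,0,0.005,0]]]'; python3 look.py 13; python3 - <<'E'
from bench import r
from h import *
print(rel(r.sense(),[715,143,282],Ro.from_euler("xyz",[180,0,12],degrees=True)))
E
```

```text
time: 14.9
tool_pos: [712.9, 143.0, 327.3]
tcp_rot: [-180.0, 0.4, 12.0]
ft_force: [-0.6, 0.8, -0.6]
finger_gap: 0.1
14.9 [  7.3  28.   50.7   0.  101.7  85.3] [712.9 143.  327.3] [-180.     0.4   12. ]
([0.001, 0.0003, 0.0488, -0.0004, 0.002, 0.0005], np.float64(0.1))
```

View pics/w13.png

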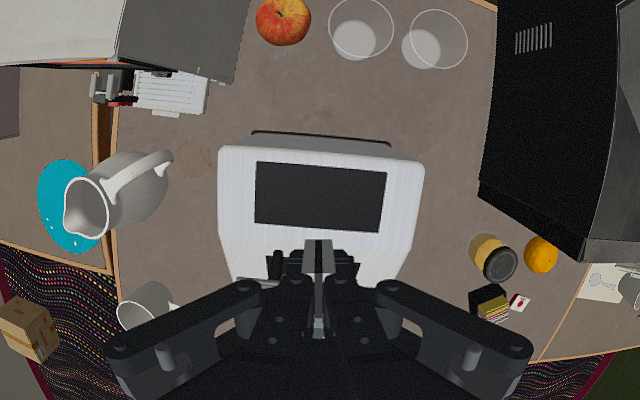

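```bash
python3 -m crank '[[[0.003,0,0.02,0,0.002,0],[0.003,0,0.045,0,0.002,0],[0.003,0,0.0465,0,0.002,0],[0.003,0,0.0465,0,0.002,0]]]'; python3 - <<'E'
from bench import r
import cv2
p,d=r.snapshot("side"); cv2.imwrite("pics/s13.png",cv2.resize(p[80:240,260:430],None,fx=4,fy=4,interpolation=cv2.INTER_CUBIC)[:600])
E
```

```text
time: 15.45
tool_pos: [717.3, 143.8, 285.7]
tcp_rot: [-180.0, -0.1, 12.0]
ft_force: [-0.0, 0.6, 0.6]
finger_gap: 0.2
```

View pics/s13.png

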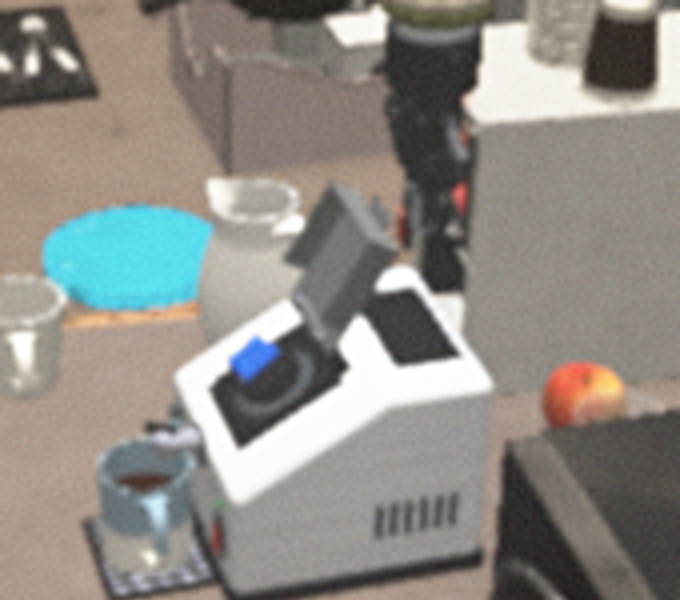

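```bash
python3 -m crank '[[[-0.015,-0.0013,0,0,0,0],[-0.03,-0.0026,0,0,0,0],[-0.045,-0.0038,-0.001,0,0,0],[-0.06,-0.0051,-0.002,0,0,0],[-0.079,-0.0067,-0.003,0,0,0],[-0.079,-0.0067,-0.003,0,0,0]]]'; python3 - <<'E'
from bench import r
import cv2
p,d=r.snapshot("side"); cv2.imwrite("pics/s14.png",cv2.resize(p[80:240,260:430],None,fx=4,fy=4,interpolation=cv2.INTER_CUBIC)[:600])
E
```

```text
time: 16.25
tool_pos: [639.1, 134.0, 291.7]
tcp_rot: [180.0, -0.4, 12.0]
ft_force: [0.3, -0.4, -0.6]
finger_gap: -0.2
```

View pics/s14.png

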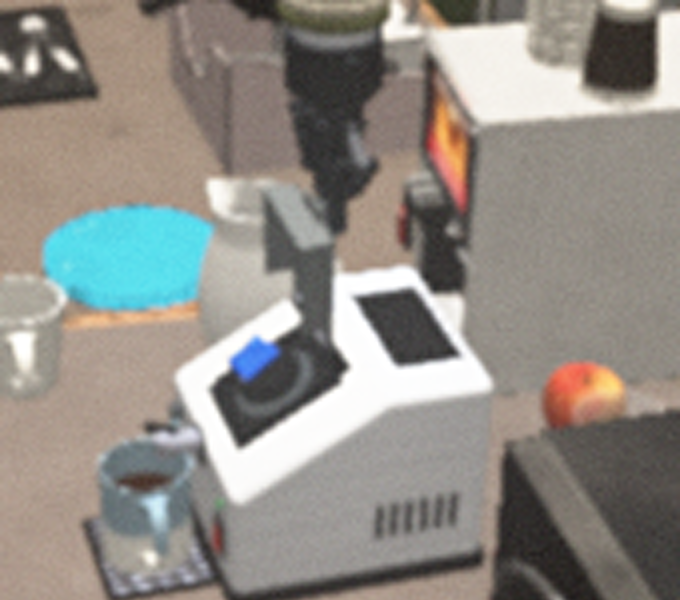

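```bash
python3 -m crank '[[[-0.02,-0.0017,0.001,0,0,0],[-0.04,-0.0034,0.006,0,0,0],[-0.057,-0.0048,0.017,0,0,0],[-0.07,-0.006,0.031,0,0,0],[-0.078,-0.0066,0.047,0,0,0],[-0.078,-0.0066,0.047,0,0,0]]]'; python3 - <<'E'
from bench import r
import cv2
p,d=r.snapshot("side"); cv2.imwrite("pics/s15.png",cv2.resize(p[80:240,260:430],None,fx=4,fy=4,interpolation=cv2.INTER_CUBIC)[:600])
E
```

```text
time: 17.05
tool_pos: [561.8, 124.2, 242.8]
tcp_rot: [-180.0, -0.2, 12.0]
ft_force: [0.3, 0.1, -0.1]
finger_gap: 0.2
```

View pics/s15.png

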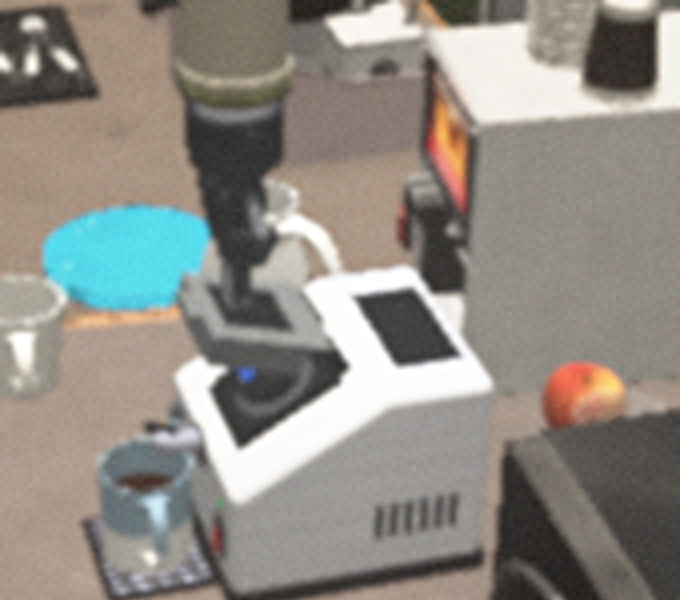

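```bash
python3 -m crank '[[[0,0,0.015,0,0,0],[0,0,0.03,0,0,0],[0,0,0.045,0,0,0],[0,0,0.045,0,0,0]]]'; python3 -m crank '[[[0,0,0.005,0,0,0],[0,0,0.005,0,0,0]]]'
```

```text
time: 17.6
tool_pos: [561.3, 124.1, 196.2]
tcp_rot: [-180.0, -0.1, 12.0]
ft_force: [-1.0, -0.0, 0.2]
finger_gap: 0.0
time: 17.85
tool_pos: [561.0, 124.1, 190.7]
tcp_rot: [-180.0, -0.0, 12.0]
ft_force: [-0.8, -0.4, -0.1]
finger_gap: -0.1
```

```bash
python3 -m crank '[[[0,0,0.003,0,0,0],[0,0,0.003,0,0,0]]]'; python3 -m crank '[[[0,0,0.002,0,0,0],[0,0,0.002,0,0,0]]]'; python3 look.py 16;python3 - <<'E'
from bench import r
import cv2
p,d=r.snapshot("side"); cv2.imwrite("pics/s16.png",cv2.resize(p[80:240,260:430],None,fx=4,fy=4,interpolation=cv2.INTER_CUBIC)[:600])
E
```

```text
time: 18.1
tool_pos: [561.5, 124.2, 189.0]
tcp_rot: [-180.0, -0.1, 12.0]
ft_force: [-0.7, -0.8, 5.5]
finger_gap: 0.1
time: 18.35
tool_pos: [561.7, 124.2, 188.8]
tcp_rot: [-180.0, -0.2, 12.0]
ft_force: [-5.7, -0.6, 9.9]
finger_gap: -0.1
18.35 [ 7.4  4.8 92.6  0.  82.4 85.3] [561.7 124.2 188.8] [-180.    -0.2   12. ]
```

View pics/s16.png

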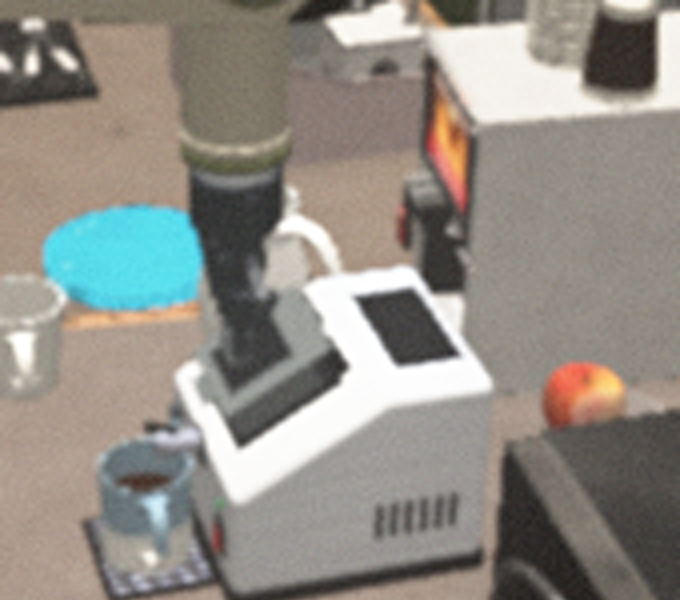

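```bash
python3 -m crank '[[[0,0,0.003,0,0,0],[0,0,0.003,0,0,0]]]'; python3 -m crank '[[[0,0,-0.03,0,0,0],[0,0,-0.08,0,0,0],[0,0,-0.13,0,0,0],[-0.03,0,-0.16,0,0,0],[-0.03,0,-0.16,0,0,0]]]'; python3 look.py 17 cover_edge; python3 - <<'E'
from bench import r
from h import *
z=np.load("w17.npz"); c={k:z[k] for k in z.files}; d=c["d"]; R=Rframe(YB)
def loc(p):
    u,v=np.round(fproj(c,p)).astype(int); o,rr=fray(c,(u,v)); ax=c["cam_to_world"][:3,2]; return (u,v),R.inv().apply(o+rr*d[v,u]/(rr@ax)-F0).round(1)
for x in(45,30,0,-30,-43):
  for y in(-30,0,30): print(loc(F0+R.apply([x,y,40])))
for n in("side","top"):
    p,_=r.snapshot(n); cv2.imwrite(f"pics/{n}17.png",p)
E
```

```text
time: 18.7
tool_pos: [561.9, 124.2, 188.5]
tcp_rot: [180.0, -0.3, 12.0]
ft_force: [-10.4, -2.0, 16.0]
finger_gap: -0.1
time: 19.32
tool_pos: [532.3, 117.9, 352.8]
tcp_rot: [179.9, -0.7, 12.0]
ft_force: [0.6, 0.9, 0.0]
finger_gap: 0.0
19.325 [ 7.1 -2.7 83.2  0.  98.9 85.1] [532.3 117.9 352.8] [179.9  -0.7  12. ]
cover_edge [([316.8, 177.5], 0.97)]
((np.int64(356), np.int64(107)), array([ 45.1, -29.8,  40.6]))
((np.int64(323), np.int64(104)), array([44.8, -0. , 40.5]))
((np.int64(290), np.int64(101)), array([45.5, 29.7, 40.8]))
((np.int64(354), np.int64(121)), array([ 30.6, -30. ,  41.2]))
((np.int64(322), np.int64(118)), array([29.5, -0.3, 39.4]))
((np.int64(289), np.int64(115)), array([30.3, 30.3, 40.1]))
((np.int64(349), np.int64(147)), array([  0.6, -29.4,  41.2]))
((np.int64(319), np.int64(144)), array([ 1. ,  0.2, 41.4]))
((np.int64(289), np.int64(142)), array([ 0.1, 29.7, 40.8]))
((np.int64(345), np.int64(170)), array([-28.8, -29.3,  41.5]))
((np.int64(317), np.int64(168)), array([-29.2,  -0.1,  41.7]))
((np.int64(288), np.int64(165)), array([-28.8,  30.3,  41.1]))
((np.int64(344), np.int64(179)), array([-42. , -30. ,  40.7]))
((np.int64(316), np.int64(177)), array([-43.3,   0.1,  39.9]))
((np.int64(288), np.int64(175)), array([-43.8,  30.3,  39.8]))
```

View pics/w17.png

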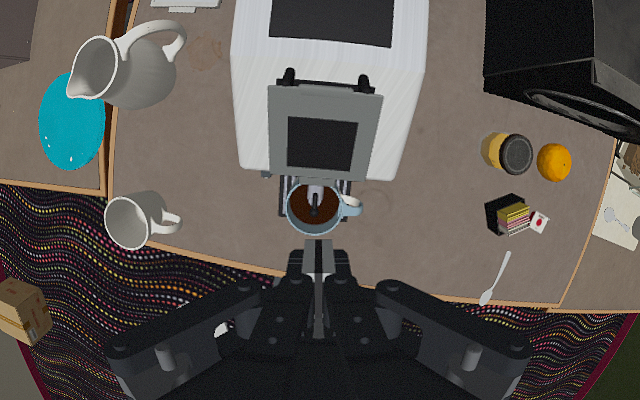

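View pics/side17.png

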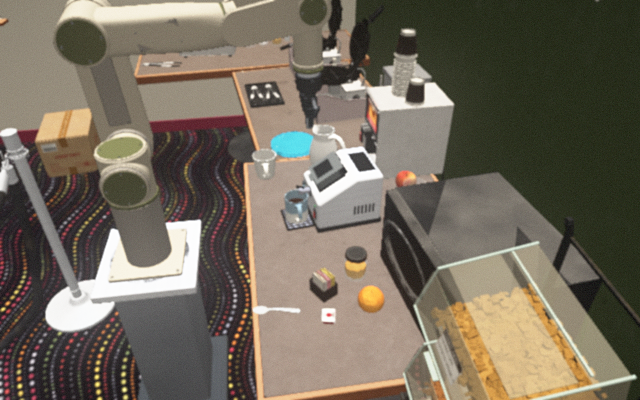

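```bash
python3 -c "
from bench import r
print(r.hand_in()); print(r.sense()['time'])"
```

```text
the job is handed in; nothing more can be done
None
the job is handed in; nothing more can be done
```

The cap is screwed home to what I read as its first click. The tab is then folded flat and the splash cover swung shut over it. I handed the job in at about 19.4 s on the robot's clock.

- **Cap:** I turned it clockwise about 120° by the tab. The moment climbed from about 0.05 to 0.46 N m, then dropped to about 0.08 and stayed low, and I stopped there. That drop is my only evidence of the click: the slip itself cannot be seen. The 0.46 peak is above the 0.25 N m you gave, and the readings are noisy. After I let go, the tab sat roughly 5° further round than the gripper had held it. The turn after the moment began to build was about 17°, less than the 24° between teeth, so I count one click.
- **Tab:** I pushed it over and pressed it down with about 17 N. The depth picture then showed its upper face level, about 10 mm above the cap top, against 9 mm expected.
- **Cover:** I pulled it over from behind and pressed it against its stop with about 19 N. Its outer face measured 39 to 42 mm out from the slope at all 15 points I checked; 40 mm is fully shut.
- **Other things:** In the last side and wrist pictures, the mugs and other breakfast things look to be standing where they were, judged by eye. The arm was clear of everything.

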